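Lock the levelling foot of a portable pump set

ROBOT

A 7-joint arm with a two-finger parallel gripper is mounted at the origin on the work surface. World frame = base frame: x ahead of the robot, y to its left, z up, the work surface at z = 0. Lengths are in m, angles in rad, forces in N, time in s.
With the tool pointing down it reaches from about 0.4 to 0.85 m from the base axis. Payload 10.4 kg.
Tool frame: the origin (TCP) lies on the centre line of the jaws, within the pads' length; the fingertips stand 11 mm ahead of it and the grasp point (between the pads) lies 8 mm behind it (manip.finger_overhang is the distance from the TCP to the fingertips, in m); z points along the fingers, y is the line along which they close (so a half turn about z gives the same grasp; the last joint's range is limited). The gripper opens to 85 mm and grips with 20 to 120 N. Pads are 22 mm wide; open, the fingers measure 114 mm over their backs; the gripper's body (76 mm by 85 mm) begins 54 mm behind the grasp point. The pads swing forward as they close: fully open they stand 13 mm farther back than shut.
Start: joints at [-1.169, 0.332, -0.065, 1.46, 0.022, 1.35, -0.088], TCP at [0.258, 0.569, 0.242] pointing down, gripper open.
Joint ranges: [-2.6, 2.6], [-0.5, 2.12], [-1.47, 1.34], [0.16, 2.42], [-1.27, 4.41], [0.06, 2.06], [-2.6, 2.6]. Speed limits (rad/s): [2.22, 2.22, 2.79, 2.79, 3.14, 3.14, 3.14].

INTERFACE

Orientations are given as a unit quaternion [x, y, z, w].
In Python, from workcell import manip, imaging, workorder gives the robot as it stands.
- The arm moves only by the tool jog_arm, never from a script. Its argument "deltas" is a list of rows, each an object with "gripper": the opening, from 0 (shut) to 1 (fully open); "offset": the shift along the tool's x, y, z in m, a list of three; "rotation": the turn, a rotation vector about the tool's x, y, z in degrees, a list of three. In form: [{"gripper": gripper, "offset": [tx, ty, tz], "rotation": [ax, ay, az]}, ...]. A call has 1 to 20 rows; each row shifts and turns the commanded pose from where the row before left it, along the tool's axes as they then stand; what a row does not reach is not made up. A row lasts 1/10 s, in which the tool goes at most 50 mm and 8.59 degrees, less where a joint would pass 70% of its speed; a pose out of reach is approached as far as the arm can. A call with a gripper value outside its range is refused whole. The fingers move at their own pace and stop on an object; "newtons" is the grip in N (left out, the last holds). Time passes only in rows, so rows that do not move let the fingers close. It gives the time, the measured TCP pose, the force, the opening and the grip force at its end, in the units of the state.
- manip.get_obs(): the state, without advancing time (a new reading comes with each control period).
- imaging.camera(name): name is "side" or "top"; returns the picture (400x640x3 uint8, blue, green, red); there is no depth.
- imaging.camera_model(name): a dict with "camera_matrix" (3x3 intrinsics, pixels), "world_to_cam" (4x4, takes a point from world to camera coordinates). Camera axes: x right, y up, looking along -z (the intrinsics and any distortion apply to the point x, -y, -z); pixel columns grow to the right and rows downward; lengths in m; the calibration is good to about 2 mm. A picture is of the moment at which its call begins. camera_model takes no time and is no camera call.
- workorder.hand_in(): hands the job in; it is judged then, once.
The state is a dict: "clock": time; "joint_pos": joint angles; "joint_velocities": joint speeds; "tau": joint torques, N m; "position": TCP position; "ee_rot": TCP orientation; "ft_force": force on the tool from outside, world axes, zero at the start; "torque": the same for the moment, N m; "grip_width": opening from 0.0 (shut) to 1.0 (fully open); "grasp_force": force on a finger pad.
Only numpy, scipy, OpenCV 4.12 (cv2) and the standard library are available. Lean on these libraries where they do the work, as an engineer would, in place of code of your own. Each camera call takes 0.05 s, during which the arm holds its last target. There are 200 camera calls.

TASK

The pump set has just been levelled: lock its levelling foot. Fit the red-tipped tee key over the square head of the levelling screw with its bar beside the near leg of the carrying handle, so that the leg keeps the screw from being carried round by more than the key's slack, and swing the red-knobbed lever nut clockwise (seen from above) until it is firmly tight on its boss, but not overtightened. Then lift the key off and stand it back upright on the black rubber mat, leaving the level, the small key and the other things on the bench where they are.

Things in the scene. Friction and masses are not known exactly. Their poses are not given: they have to be found in the camera images.
- pump_set: Portable pump set, fixed: blue steel deck 320 mm (x) by 280 mm (y), top 55 mm above the bench. Motor and pump on its x > 0 half, up to 215 mm high. The levelling screw stands at x -125, y -100 mm of its frame, the corner nearest the robot on the robot's right; the deck's boss there ends at 60 mm. Origin: deck centre, at bench height; x points away from the robot, z up. Yaw within 0.2 rad of 0.
- handle_leg (a point): Axis of the carrying handle's near leg at the bar height of the seated key, 138 mm above the bench. Steel tube, 20 mm diameter, upright to 148 mm, then running off to the deck's +y, top 170 mm. It lies 21.5 mm in x and 58 mm in y of the deck's frame from the screw's axis; a seated key's bar laid along the deck's y stands 3 to 6 mm clear of it on its -x side.
- screw_top (a point): Centre of the top of the levelling screw's square head, 106 mm above the bench, axes parallel to the flats (at first within 0.025 rad of the deck's). Head 22 mm across flats, 16 mm tall, its top 4 mm tapered to 16 mm, on a 30 mm threaded stud. As the nut is tightened the screw is carried clockwise with the key until the key's bar meets the handle leg, and is held there.
- screw (a joint): Turn of the levelling screw, rad, clockwise from above positive, 0 with its flats parallel to the deck's edges. Stiff: it slips at about 0.85 N m. Carried more than 0.40 rad from 0 either way, the setting is lost; held by the key against the leg it stops at 0.2 to 0.3.
- nut: Lever jam nut: brass hexagon 46 mm across flats, 16 mm thick, with a rising 12 mm steel lever. Origin: screw axis, nut's underside, 60 mm above the bench; x points along the lever in plan. It runs lightly (0.15 N m) for 0.7 to 1.5 rad clockwise, then bites; the lever then points at -2.88 rad in the deck's frame, give or take 0.4: only to be felt. Tightening carries it up to 0.4 further.
- nut_ball (a point): Centre of the red ball of the nut's lever: 26 mm diameter, 120 mm from the screw's axis, 102 mm above the bench.
- nut_bite (a joint): Turn of the nut past its first bite, rad: 0 while it runs free, then rising 1 rad per 20 N m above 0.7 N m. It stays where left up to 0.035; more springs back to that. Firmly tight: over 0.025 (1.2 N m, 10 N at the ball); overtightened: over 0.08 (2.3 N m, 19 N at the ball). About 12 N at the ball is right. Unheld, the screw slips before the nut is tight.
- tee_key: Tee-handled socket key with red tips, 0.3 kg, upright on its socket on the mat. Origin: centre of its underside. Square socket 23.6 mm wide, 14 mm deep, plain mouth, in a dark block 38 mm square, 22 mm tall, sides along x and y. A 12 mm stem carries a round bar 14 mm thick, 140 mm long along x, its axis 46 mm above the origin. Seated on the screw its origin is 92 mm above the bench.
- small_key: Smaller tee key with blue tips (13 mm square socket, bar 96 mm long at 42 mm height), standing on the mat: not for this screw, leave it alone.
- mat: Black rubber mat, fixed on the bench: 220 mm (x) by 280 mm (y), 4 mm thick. Origin: centre of its underside; its top is 4 mm above the bench.
- level: Yellow spirit level, 150 mm long, 20 mm wide, 32 mm tall, lying on the deck behind the carrying handle. Leave it alone.
- screwdriver: Screwdriver lying on the bench on the robot's left. Leave it alone.
- wrench: Open-ended wrench, 200 mm, lying on the bench on the robot's left. Leave it alone.
- oil_can: Small can, 60 mm diameter, 130 mm tall, standing on the bench on the robot's left. Leave it alone.
- bearing: Steel bearing ring, 62 mm diameter, 16 mm thick, lying on the bench between the robot and the pump set. Leave it alone.
- tape: Yellow tape measure, 70 by 36 by 62 mm, standing on the bench between the robot and the mat. Leave it alone.
Not all that is in view belongs to the job. What is shaped like the tee_key but orange is not meant.

How it is judged:
On the way, in this order (a step that is already met when the one before it is completed fails the run):
1. the red-tipped key is seated on the screw's square head (horizontal distance between tee_key and screw_top below 0.004 m and z of tee_key in the frame of screw_top below -0.01 m and angle between tee_key's own z axis and vertical below 0.12 rad), for 0.2 s.
2. the nut is firmly tight while the key still holds the screw (value of joint nut_bite above 0.025 rad and horizontal distance between tee_key and screw_top below 0.005 m and z of tee_key in the frame of screw_top below -0.009 m), for 0.2 s.
At the end, for the whole second after the job is handed in: The nut is turned at least 0.025 rad past its first bite (1.2 N m), the screw is within 0.40 rad of flats-parallel, and the red-tipped key stands upright and still with its centre on the mat (value of joint nut_bite above 0.025 rad and value of joint screw between -0.4 and 0.4 rad and x of tee_key in the frame of mat between -0.11 and 0.11 m and y of tee_key in the frame of mat between -0.14 and 0.14 m and z of tee_key in the frame of mat below 0.008 m and angle between tee_key's own z axis and vertical below 0.12 rad and linear speed of tee_key below 0.02 m/s); the robot touches nothing.
It fails at once if the screw's setting is lost: it is turned more than 0.40 rad from where its flats are parallel to the deck (value of joint screw above 0.4 rad or value of joint screw below -0.4 rad).
It fails at once if the nut is overtightened: more than 0.08 rad past its first bite (2.3 N m) (value of joint nut_bite above 0.08 rad).
It fails at once if the spirit level, the small key or another bystander is moved more than 25 mm (distance of any of level, small_key, screwdriver, wrench, oil_can, bearing, tape from where it was at the start of the episode above 0.025 m).
It also fails if it takes over 72 s, if anything falls off the work surface, if the arm or the gripper's body presses on something with over 40 N, if the wrist force passes 120 N, or if a joint passes its speed limit or range.

## Working session

There is one attempt and no reset: what is moved stays moved. The work goes in short steps, Python scripts to look and compute and a tool call to move; the robot and the scene stay as the last step left them, time stands still between calls to the robot, and variables do not carry over. Pictures are saved under pics/ and viewed, at most 10 in all, crops included, and the job is handed in when it is done.

Besides the shell and the picture viewer there is one more tool, called after "Request:" in YAML: its name, and indented under it one key for each argument. jog_arm: Moves the arm, as the interface text tells. Its arguments: {"type":"object","properties":{"deltas":{"type":"array","items":{"type":"object","properties":{"gripper":{"type":"number"},"offset":{"type":"array","items":{"type":"number"}},"rotation":{"type":"array","items":{"type":"number"}}}}},"newtons":{"type":"number"}},"required":["deltas"]}

```bash
mkdir -p pics; ls
python3 - <<'E'
from workcell import manip, imaging, workorder
import cv2
for n in("side","top"):
    cv2.imwrite(f"pics/{n}0.png",imaging.camera(n)); m=imaging.camera_model(n); print(n,m)
print(manip.get_obs(), manip.finger_overhang)
E
```

```text
pics
side {'camera_matrix': array([[378.96220466,   0.        , 314.13549583],
       [  0.        , 378.96220466, 198.07649592],
       [  0.        ,   0.        ,   1.        ]]), 'world_to_cam': array([[ 0.85922864, -0.51132645, -0.01647437, -0.48651042],
       [ 0.39831405,  0.64842108,  0.648765  , -0.23221839],
       [-0.32104838, -0.56399944,  0.76081047, -1.04782615],
       [ 0.        ,  0.        ,  0.        ,  1.        ]])}
top {'camera_matrix': array([[401.72608385,   0.        , 315.70213661],
       [  0.        , 401.72608385, 199.60895652],
       [  0.        ,   0.        ,   1.        ]]), 'world_to_cam': array([[-0.00436368, -0.99998372, -0.00367742, -0.07040412],
       [ 0.99753939, -0.00461027,  0.06995645, -0.53803496],
       [-0.06997226, -0.0033631 ,  0.99754327, -1.48143529],
       [ 0.        ,  0.        ,  0.        ,  1.        ]])}
{'clock': 0.1, 'joint_pos': array([-1.1685804 ,  0.33278941, -0.06468191,  1.46088896,  0.02161165,
        1.34989106, -0.08848756]), 'joint_velocities': array([ 0.00022368, -0.00121317,  0.00069073, -0.00332642, -0.00097685,
        0.00180473,  0.00072779]), 'tau': array([ 1.62567470e-03, -6.26741195e+01,  4.94369818e-02, -3.92432177e+01,
        1.63417059e-02,  6.92282338e-03, -4.55175737e-06]), 'position': array([0.25747475, 0.56913663, 0.24159237]), 'ee_rot': array([ 2.10805618e-01,  9.77527790e-01, -6.33110087e-04, -9.74257798e-05]), 'ft_force': array([ 0.32455526, -0.78829609, -0.2159656 ]), 'torque': array([ 0.01076162, -0.0170435 , -0.02063708]), 'grasp_force': 0.0, 'grip_width': 0.9990194635946039} 0.011
```

View pics/top0.png

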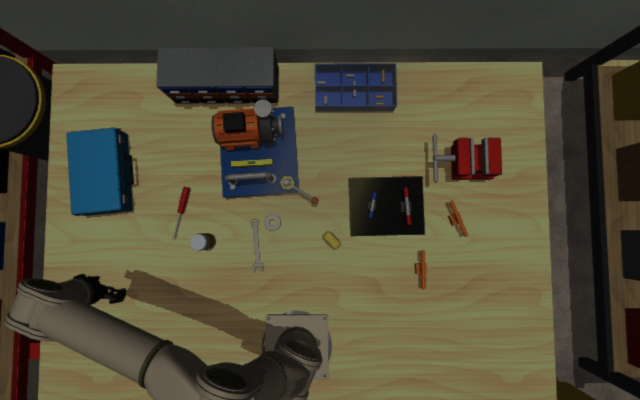

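View pics/side0.png

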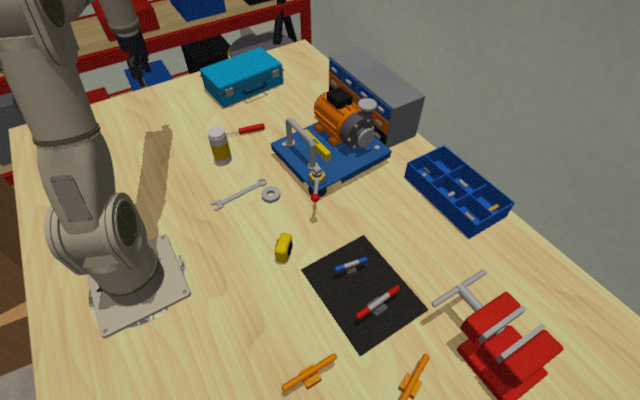

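The red-tipped key on the mat is at top (407,205) and side (378,302). The blue-tipped small key is at top (373,205), and two orange decoys are at (456,218) and (421,270). The red tips and the position on the mat identify the first one, so I'll confirm it enlarged.

Run:
```python
import cv2,numpy as np
t=cv2.imread("pics/top0.png");s=cv2.imread("pics/side0.png")
z=lambda im,x,y,w,h,k:cv2.resize(im[y:y+h,x:x+w],None,fx=k,fy=k,interpolation=cv2.INTER_CUBIC)
a=np.hstack([z(t,215,160,110,55,4),z(t,345,170,85,55,4)]) #780x220
b=np.hstack([z(s,265,110,100,95,4),z(s,330,240,90,95,4)])
b=cv2.copyMakeBorder(b,0,0,0,a.shape[1]-b.shape[1],cv2.BORDER_CONSTANT)
cv2.imwrite("pics/c1.png",np.vstack([a,b]))
```

```text
(no output)
```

View pics/c1.png

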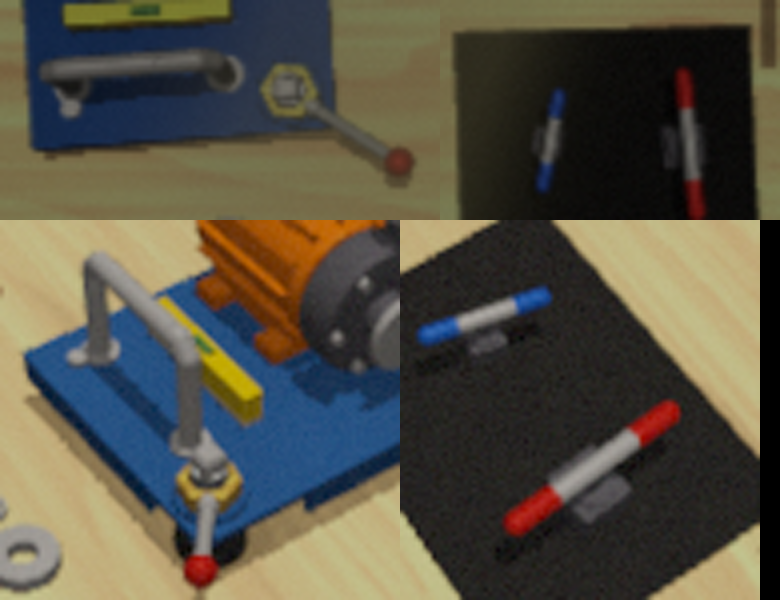

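The crop confirms it: the red-tipped key on the mat is the one meant, with tips at top (405,188)/(409,223). The screw head is at top (287,181) and the ball at (314,200).

```bash
cat > h.py <<'E'
import numpy as np,cv2
from workcell import manip, imaging, workorder
M={n:imaging.camera_model(n) for n in("side","top")}
def ray(n,u,v):
    K,T=M[n]["camera_matrix"],M[n]["world_to_cam"]
    d=np.array([(u-K[0,2])/K[0,0],-(v-K[1,2])/K[1,1],-1]); R=T[:3,:3]
    return -R.T@T[:3,3], R.T@d
def at(n,u,v,z):
    o,d=ray(n,u,v); return o+d*(z-o[2])/d[2]
def px(n,p):
    T=M[n]["world_to_cam"];c=T[:3,:3]@p+T[:3,3];K=M[n]["camera_matrix"]
    return np.array([K[0,0]*c[0]/-c[2]+K[0,2],-K[1,1]*c[1]/-c[2]+K[1,2]])
def red(n,im,box):
    x,y,w,h=box;c=im[y:y+h,x:x+w].astype(int)
    m=(c[...,2]>2*c[...,1])&(c[...,2]>2*c[...,0])&(c[...,2]>60)
    k,l,s,cen=cv2.connectedComponentsWithStats(m.astype(np.uint8))
    return [(s[i,4],cen[i]+[x,y]) for i in range(1,k) if s[i,4]>5]
E
python3 - <<'E'
from h import *
np.set_printoptions(precision=4,suppress=True)
t=cv2.imread("pics/top0.png");s=cv2.imread("pics/side0.png")
for n,im,bk,bb in(("top",t,(395,180,25,50),(305,192,20,16)),("side",s,(350,280,60,45),(305,190,20,14))):
    for z,b in((.05,bk),(.102,bb)):
        for a,c in red(n,im,b): print(n,z,a,c,at(n,*c,z))
C=lambda X,Y,x0,y0:((X+.5)/4-.5+x0,(Y+.5)/4-.5+y0)
print("tips top",at("top",*C(683,72,235,170),.05),at("top",*C(697,215,235,170),.05))
print("tips side",at("side",*C(672-400,410-220,330,240),.05),at("side",*C(514-400,524-220,330,240),.05))
print("screw",at("top",*C(289,87,215,160),.106),at("side",*C(210,463-220,265,110),.106))
print("ball",at("top",*C(399,161,215,160),.102),at("side",*C(201,570-220,265,110),.102))
print("deck L,R",at("top",*C(35,150,215,160),.055),at("top",*C(333,130,215,160),.055),at("side",*C(27,355-220,265,110),.055))
# deck near edge slope / far corners
E
```

```text
top 0.05 32 [405.625  191.6562] [ 0.5632 -0.402   0.05  ]
top 0.05 33 [408.3636 219.4848] [ 0.4614 -0.4099  0.05  ]
top 0.102 6 [314.6667 199.8333] [ 0.5311 -0.0694  0.102 ]
side 0.05 88 [393.5795 289.9205] [ 0.5649 -0.3998  0.05  ]
side 0.05 107 [362.3458 312.4299] [ 0.462  -0.4077  0.05  ]
side 0.102 56 [314.7857 197.0357] [ 0.5313 -0.0656  0.102 ]
tips top [ 0.578  -0.4014  0.05  ] [ 0.4473 -0.4115  0.05  ]
tips side [ 0.5786 -0.399   0.05  ] [ 0.4485 -0.409   0.05  ]
screw [0.5966 0.0283 0.106 ] [0.5913 0.0206 0.106 ]
ball [ 0.531  -0.0684  0.102 ] [ 0.5314 -0.0661  0.102 ]
deck L,R [0.5458 0.2639 0.055 ] [ 0.5628 -0.008   0.055 ] [0.5486 0.2622 0.055 ]
```

Run:
```python
from h import *
t=imaging.camera("top");s=imaging.camera("side")
for i in range(9):
    t=t.astype(float)+imaging.camera("top");s=s.astype(float)+imaging.camera("side")
t=t/10;s=s/10
cv2.imwrite("pics/t_avg.png",t);cv2.imwrite("pics/s_avg.png",s)
z=lambda im,x,y,w,h,k:cv2.resize(im[y:y+h,x:x+w],None,fx=k,fy=k,interpolation=cv2.INTER_CUBIC)
a=z(t,266,163,50,45,8);b=z(s,293,140,40,50,10)
a=np.clip(a*1.4,0,255)
a=cv2.copyMakeBorder(a,0,500-a.shape[0],0,0,cv2.BORDER_CONSTANT)
cv2.imwrite("pics/c2.png",np.hstack([a,b]))
```

```text
[ WARN:0@7.649] global loadsave.cpp:1063 imwrite_ Unsupported depth image for selected encoder is fallbacked to CV_8U.
```

View pics/c2.png

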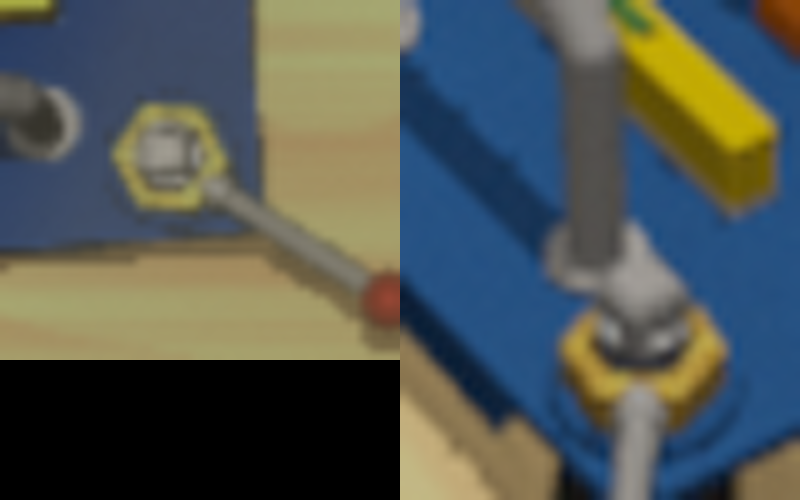

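Run:
```python
from h import *
np.set_printoptions(precision=4,suppress=True)
A=lambda X,Y:((X+.5)/8-.5+266,(Y+.5)/8-.5+163)
B=lambda X,Y:((X-400+.5)/10-.5+293,(Y+.5)/10-.5+140)
print("head top",at("top",*A(164,149),.106),"hex top",at("top",*A(169,157),.076))
print("head side",at("side",*B(642,265),.106),"hex",at("side",*B(644,362),.076))
print("ball",at("top",*A(384,300),.102)[:2],"cornerR",at("top",*A(262,234),.055)[:2])
inv=lambda p:((np.array(p)-[293,140]+.5)*10-.5+[400,0])
invA=lambda p:((np.array(p)-[266,163]+.5)*8-.5)
from scipy.optimize import least_squares
obs=[("top",A(164,149),(-125,-100,106)),("top",A(169,157),(-125,-100,76)),("side",B(644,362),(-125,-100,76)),
("top",A(262,234),(-160,-140,55)),("top",((35.5)/4+214.5,150.5/4+159.5),(-160,140,55)),("side",(27.5/4+264.5,135.5/4+109.5),(-160,140,55)),
("side",B(592,60),(-103.5,-42,138)),("side",B(594,255),(-103.5,-42,60))]
def W(q,p):
    c,s=np.cos(q[2]),np.sin(q[2]);x,y,z=np.array(p)/1000
    return np.array([q[0]+c*x-s*y,q[1]+s*x+c*y,z])
f=lambda q:np.concatenate([px(n,W(q,p))-u for n,u,p in obs])
r=least_squares(f,[.71,.12,.05],loss="soft_l1");print(r.x);print(f(r.x).reshape(-1,2))
S=W(r.x,(-125,-100,106));print("screw",S,"leg",W(r.x,(-103.5,-42,138)))
print("pred head side crop",inv(px("side",S)),"top",invA(px("top",S)))
b=np.array([.5312,-.0675]);print(np.linalg.norm(b-S[:2]),np.arctan2(*(b-S[:2])[::-1])-r.x[2])
```

```text
head top [0.5972 0.0312 0.106 ] hex top [0.5971 0.0313 0.076 ]
head side [0.6    0.0374 0.106 ] hex [0.5935 0.0261 0.076 ]
ball [ 0.5303 -0.0655] cornerR [ 0.564  -0.0096]
[0.7149 0.1379 0.0628]
[[ 0.2536  0.2301]
 [ 0.2668  0.1887]
 [ 0.0959 -1.1634]
 [ 0.6069 -0.0071]
 [-1.0287 -0.1608]
 [-1.2594 -0.6608]
 [ 0.2217  1.5891]
 [ 0.5141 -0.1494]]
screw [0.5964 0.0303 0.106 ] leg [0.6142 0.0895 0.138 ]
pred head side crop [643.931  283.0736] top [166.0289 150.841 ]
0.11754647193001468 -2.2217744366674648
```

Request:
jog_arm:
  deltas:
    - {"gripper":1,"offset":[-0.0355,-0.0245,-0.002]}
    - {"gripper":1,"offset":[-0.0355,-0.0245,-0.002]}
    - {"gripper":1,"offset":[-0.0355,-0.0245,-0.002]}
    - {"gripper":1,"offset":[-0.0355,-0.0245,-0.002]}
    - {"gripper":1,"offset":[-0.0355,-0.0245,-0.002]}
    - {"gripper":1,"offset":[-0.0355,-0.0245,-0.002]}
    - {"gripper":1,"offset":[-0.0355,-0.0245,-0.002]}
    - {"gripper":1,"offset":[-0.0355,-0.0245,-0.002]}
    - {"gripper":1,"offset":[-0.0355,-0.0245,-0.002]}
    - {"gripper":1,"offset":[-0.0355,-0.0245,-0.002]}
    - {"gripper":1,"offset":[-0.0215,-0.0414,0]}
    - {"gripper":1,"offset":[-0.0215,-0.0414,0]}
    - {"gripper":1,"offset":[-0.0215,-0.0414,0]}
    - {"gripper":1,"offset":[-0.0215,-0.0414,0]}
    - {"gripper":1,"offset":[-0.0215,-0.0414,0]}
    - {"gripper":1,"offset":[-0.0215,-0.0414,0]}
    - {"gripper":1,"offset":[-0.0215,-0.0414,0]}
    - {"gripper":1,"offset":[-0.0215,-0.0414,0]}
    - {"gripper":1,"offset":[-0.0215,-0.0414,0]}
    - {"gripper":1,"offset":[-0.0215,-0.0414,0]}

```text
schema error: expected keys gripper, offset, rotation
```

Request:
jog_arm:
  deltas:
    - {"gripper":1,"offset":[-0.0215,-0.0414,0]}
    - {"gripper":1,"offset":[-0.0215,-0.0414,0]}
    - {"gripper":1,"offset":[-0.0215,-0.0414,0]}
    - {"gripper":1,"rotation":[0,0,8.5]}
    - {"gripper":1,"rotation":[0,0,8.5]}
    - {"gripper":1,"rotation":[0,0,8.5]}
    - {"gripper":1,"rotation":[0,0,8.5]}
    - {"gripper":1,"rotation":[0,0,8.5]}
    - {"gripper":1,"rotation":[0,0,8.5]}
    - {"gripper":1,"rotation":[0,0,8.5]}
    - {"gripper":1,"rotation":[0,0,8.5]}
    - {"gripper":1,"rotation":[0,0,8.5]}
    - {"gripper":1,"rotation":[0,0,8.5]}
    - {"gripper":1,"rotation":[0,0,8.5]}
    - {"gripper":1,"rotation":[0,0,8.5]}
    - {"gripper":1,"rotation":[0,0,8.5]}
    - {"gripper":1,"rotation":[0,0,8.5]}
    - {"gripper":1,"rotation":[0,0,8.5]}
    - {"gripper":1,"rotation":[0,0,8.5]}
    - {"gripper":1,"rotation":[0,0,8.5]}

```text
schema error: expected keys gripper, offset, rotation
```

Request:
jog_arm:
  deltas:
    - {"gripper":1,"offset":[-0.0355,-0.0245,-0.002],"rotation":[0,0,0]}
    - {"gripper":1,"offset":[-0.0355,-0.0245,-0.002],"rotation":[0,0,0]}
    - {"gripper":1,"offset":[-0.0355,-0.0245,-0.002],"rotation":[0,0,0]}
    - {"gripper":1,"offset":[-0.0355,-0.0245,-0.002],"rotation":[0,0,0]}
    - {"gripper":1,"offset":[-0.0355,-0.0245,-0.002],"rotation":[0,0,0]}
    - {"gripper":1,"offset":[-0.0355,-0.0245,-0.002],"rotation":[0,0,0]}
    - {"gripper":1,"offset":[-0.0355,-0.0245,-0.002],"rotation":[0,0,0]}
    - {"gripper":1,"offset":[-0.0355,-0.0245,-0.002],"rotation":[0,0,0]}
    - {"gripper":1,"offset":[-0.0355,-0.0245,-0.002],"rotation":[0,0,0]}
    - {"gripper":1,"offset":[-0.0355,-0.0245,-0.002],"rotation":[0,0,0]}
    - {"gripper":1,"offset":[-0.0215,-0.0414,0],"rotation":[0,0,0]}
    - {"gripper":1,"offset":[-0.0215,-0.0414,0],"rotation":[0,0,0]}
    - {"gripper":1,"offset":[-0.0215,-0.0414,0],"rotation":[0,0,0]}
    - {"gripper":1,"offset":[-0.0215,-0.0414,0],"rotation":[0,0,0]}
    - {"gripper":1,"offset":[-0.0215,-0.0414,0],"rotation":[0,0,0]}
    - {"gripper":1,"offset":[-0.0215,-0.0414,0],"rotation":[0,0,0]}
    - {"gripper":1,"offset":[-0.0215,-0.0414,0],"rotation":[0,0,0]}
    - {"gripper":1,"offset":[-0.0215,-0.0414,0],"rotation":[0,0,0]}
    - {"gripper":1,"offset":[-0.0215,-0.0414,0],"rotation":[0,0,0]}
    - {"gripper":1,"offset":[-0.0215,-0.0414,0],"rotation":[0,0,0]}

```text
clock: 3.1
position: [0.5053, -0.2676, 0.2626]
ee_rot: [0.211, 0.978, 0.0, 0.0]
ft_force: [1.2, 0.9, 0.3]
grip_width: 1.002
grasp_force: 0.0
```

Request:
jog_arm:
  deltas:
    - {"gripper":1,"offset":[-0.0215,-0.0414,0],"rotation":[0,0,0]}
    - {"gripper":1,"offset":[-0.0215,-0.0414,0],"rotation":[0,0,0]}
    - {"gripper":1,"offset":[-0.0215,-0.0414,0],"rotation":[0,0,0]}
    - {"gripper":1,"offset":[0,0,0],"rotation":[0,0,8.5]}
    - {"gripper":1,"offset":[0,0,0],"rotation":[0,0,8.5]}
    - {"gripper":1,"offset":[0,0,0],"rotation":[0,0,8.5]}
    - {"gripper":1,"offset":[0,0,0],"rotation":[0,0,8.5]}
    - {"gripper":1,"offset":[0,0,0],"rotation":[0,0,8.5]}
    - {"gripper":1,"offset":[0,0,0],"rotation":[0,0,8.5]}
    - {"gripper":1,"offset":[0,0,0],"rotation":[0,0,8.5]}
    - {"gripper":1,"offset":[0,0,0],"rotation":[0,0,8.5]}
    - {"gripper":1,"offset":[0,0,0],"rotation":[0,0,8.5]}
    - {"gripper":1,"offset":[0,0,0],"rotation":[0,0,8.5]}
    - {"gripper":1,"offset":[0,0,0],"rotation":[0,0,8.5]}
    - {"gripper":1,"offset":[0,0,0],"rotation":[0,0,8.5]}
    - {"gripper":1,"offset":[0,0,0],"rotation":[0,0,8.5]}
    - {"gripper":1,"offset":[0,0,0],"rotation":[0,0,8.5]}
    - {"gripper":1,"offset":[0,0,0],"rotation":[0,0,8.5]}
    - {"gripper":1,"offset":[0,0,0],"rotation":[0,0,8.5]}
    - {"gripper":1,"offset":[0,0,0],"rotation":[0,0,8.5]}

```text
clock: 5.1
position: [0.5131, -0.4054, 0.2622]
ee_rot: [0.996, 0.094, 0.0, -0.0]
ft_force: [-0.2, 0.6, 0.5]
grip_width: 0.996
grasp_force: 0.0
```

```bash
cat >> h.py <<'E'
from scipy.spatial.transform import Rotation as Ro
def go(p,yaw=None):
    """tool-axis offset to world TCP p; and turn about tool z (deg) to bring tool y to world angle yaw (deg)"""
    o=manip.get_obs();R=Ro.from_quat(o["ee_rot"]).as_matrix()
    y=np.degrees(np.arctan2(R[1,1],R[0,1]))
    print("pos",o["position"].round(4),"tool y",round(y,2),"clock",o["clock"],"tilt",R[:,2].round(4))
    print("offset",(R.T@(np.array(p)-o["position"])).round(4),"rotz",None if yaw is None else round(-((yaw-y+180)%360-180),2))
E
python3 -c "
from h import *
go([.513,-.405,.05-.008+.001],-85.6)"
```

```text
pos [ 0.5131 -0.4054  0.2622] tool y -79.16 clock 5.1 tilt [ 1.e-04  3.e-04 -1.e+00]
offset [-1.000e-04 -4.000e-04  2.192e-01] rotz 6.44
```

Request:
jog_arm:
  deltas:
    - {"gripper":1,"offset":[0,0,0.035],"rotation":[0,0,6.4]}
    - {"gripper":1,"offset":[0,0,0.045],"rotation":[0,0,0]}
    - {"gripper":1,"offset":[0,0,0.045],"rotation":[0,0,0]}
    - {"gripper":1,"offset":[0,0,0.035],"rotation":[0,0,0]}
    - {"gripper":1,"offset":[0,0,0.025],"rotation":[0,0,0]}
    - {"gripper":1,"offset":[0,0,0.02],"rotation":[0,0,0]}
    - {"gripper":1,"offset":[0,0,0.014],"rotation":[0,0,0]}
    - {"gripper":1,"offset":[0,0,0],"rotation":[0,0,0]}
    - {"gripper":0.6,"offset":[0,0,0],"rotation":[0,0,0]}
    - {"gripper":0.3,"offset":[0,0,0],"rotation":[0,0,0]}
    - {"gripper":0,"offset":[0,0,0],"rotation":[0,0,0]}
    - {"gripper":0,"offset":[0,0,0],"rotation":[0,0,0]}
    - {"gripper":0,"offset":[0,0,0],"rotation":[0,0,0]}
    - {"gripper":0,"offset":[0,0,0],"rotation":[0,0,0]}
    - {"gripper":0,"offset":[0,0,0],"rotation":[0,0,0]}
    - {"gripper":0,"offset":[0,0,0],"rotation":[0,0,0]}
  newtons: 60

```text
clock: 6.7
position: [0.5131, -0.4057, 0.0438]
ee_rot: [0.999, 0.042, 0.0, 0.0]
ft_force: [-0.8, 0.9, 6.2]
grip_width: 0.141
grasp_force: 58.5
```

Request:
jog_arm:
  deltas:
    - {"gripper":0,"offset":[0,0,-0.01],"rotation":[0,0,0]}
    - {"gripper":0,"offset":[0,0,-0.03],"rotation":[0,0,0]}
    - {"gripper":0,"offset":[0,0,-0.04],"rotation":[0,0,0]}
    - {"gripper":0,"offset":[0,0,-0.04],"rotation":[0,0,0]}
    - {"gripper":0,"offset":[0,0,-0.02],"rotation":[0,0,0]}
    - {"gripper":0,"offset":[0,0,0],"rotation":[0,0,0]}

```text
clock: 7.3
position: [0.5134, -0.4067, 0.1864]
ee_rot: [0.999, 0.041, 0.002, 0.001]
ft_force: [-0.3, -0.5, -3.1]
grip_width: 0.143
grasp_force: 58.9
```

Run:
```python
from h import *
o=manip.get_obs();print(o["grip_width"],o["ft_force"],o["joint_pos"].round(2))
go([.597,.031,.185],3.6)
t=imaging.camera("top");s=imaging.camera("side")
P=o["position"]+[0,0,.008]
for n,im in(("top",t),("side",s)):
    u=px(n,P).round().astype(int);print(n,u)
    for a,c in red(n,im,(u[0]-45,u[1]-45,90,90)): print(a,c,at(n,*c,P[2]))
```

```text
0.14250209155343066 [-0.31635934 -0.5384848  -3.1476027 ] [-0.17  0.72  1.2   1.5  -0.68  1.38 -0.42]
pos [ 0.5134 -0.4067  0.1864] tool y -85.26 clock 7.3 tilt [ 0.0033 -0.0025 -1.    ]
offset [ 0.1196 -0.4293  0.0006] rotz -88.86
top [417 203]
56 [459.625      164.58928571] [ 0.63944891 -0.55055727  0.1943817 ]
33 [415.45454545 186.87878788] [ 0.56598456 -0.40279899  0.1943817 ]
16 [457.4375 220.9375] [ 0.4531265  -0.53791472  0.1943817 ]
side [386 273]
134 [367.7761194  285.58208955] [ 0.4604719  -0.40999195  0.1943817 ]
```

Request:
jog_arm:
  deltas:
    - {"gripper":0,"offset":[0.012,-0.043,0],"rotation":[0,0,0]}
    - {"gripper":0,"offset":[0.012,-0.043,0],"rotation":[0,0,0]}
    - {"gripper":0,"offset":[0.012,-0.043,0],"rotation":[0,0,0]}
    - {"gripper":0,"offset":[0.012,-0.043,0],"rotation":[0,0,0]}
    - {"gripper":0,"offset":[0.012,-0.043,0],"rotation":[0,0,0]}
    - {"gripper":0,"offset":[0.012,-0.043,0],"rotation":[0,0,0]}
    - {"gripper":0,"offset":[0.012,-0.043,0],"rotation":[0,0,0]}
    - {"gripper":0,"offset":[0.012,-0.043,0],"rotation":[0,0,0]}
    - {"gripper":0,"offset":[0.012,-0.043,0],"rotation":[0,0,0]}
    - {"gripper":0,"offset":[0.012,-0.042,0],"rotation":[0,0,0]}

```text
clock: 8.4
position: [0.596, 0.0343, 0.1814]
ee_rot: [0.999, 0.042, -0.001, -0.0]
ft_force: [0.4, 1.0, -3.8]
grip_width: 0.137
grasp_force: 59.1
```

Request:
jog_arm:
  deltas:
    - {"gripper":0,"offset":[0,0,0],"rotation":[0,0,-8.1]}
    - {"gripper":0,"offset":[0,0,0],"rotation":[0,0,-8.1]}
    - {"gripper":0,"offset":[0,0,0],"rotation":[0,0,-8.1]}
    - {"gripper":0,"offset":[0,0,0],"rotation":[0,0,-8.1]}
    - {"gripper":0,"offset":[0,0,0],"rotation":[0,0,-8.1]}
    - {"gripper":0,"offset":[0,0,0],"rotation":[0,0,-8.1]}
    - {"gripper":0,"offset":[0,0,0],"rotation":[0,0,-8.1]}
    - {"gripper":0,"offset":[0,0,0],"rotation":[0,0,-8.1]}
    - {"gripper":0,"offset":[0,0,0],"rotation":[0,0,-8.1]}
    - {"gripper":0,"offset":[0,0,0],"rotation":[0,0,-8.1]}
    - {"gripper":0,"offset":[0,0,0],"rotation":[0,0,-7.9]}
    - {"gripper":0,"offset":[0,0,0],"rotation":[0,0,0]}
    - {"gripper":0,"offset":[0,0,0],"rotation":[0,0,0]}

```text
clock: 9.7
position: [0.5962, 0.0319, 0.1821]
ee_rot: [0.686, 0.728, -0.001, -0.001]
ft_force: [0.3, 0.3, -3.0]
grip_width: 0.139
grasp_force: 59.2
```

Run:
```python
from h import *
o=manip.get_obs();print(o["ft_force"],o["joint_pos"].round(2))
go([.597,.031,.185],3.6)
t=sum(imaging.camera("top").astype(float) for i in range(3))/3;s=sum(imaging.camera("side").astype(float) for i in range(3))/3
P=o["position"]+[0,0,.008]
for n,im in(("top",t),("side",s)):
    u=px(n,P).round().astype(int);print(n,u)
    for a,c in red(n,im,(u[0]-45,u[1]-45,90,90)): print(a,c,at(n,*c,P[2]))
z=lambda im,x,y,w,h,k:cv2.resize(im[y:y+h,x:x+w],None,fx=k,fy=k,interpolation=cv2.INTER_CUBIC)
a=np.clip(z(t,250,160,75,50,5)*1.3,0,255);b=z(s,285,110,60,85,7)
a=cv2.copyMakeBorder(a,0,b.shape[0]-a.shape[0],0,0,cv2.BORDER_CONSTANT)
cv2.imwrite("pics/c3.png",np.hstack([a,b]).astype(np.uint8))
```

```text
[ 0.29605429  0.2716809  -2.96181638] [-0.85  0.43  0.93  1.66 -0.36  1.24  0.22]
pos [0.5962 0.0319 0.1821] tool y 3.43 clock 9.7 tilt [-1.9e-03 -1.0e-04 -1.0e+00]
offset [-0.001   0.0007 -0.0029] rotz -0.17
top [284 179]
116 [248.32758621 136.4137931 ] [0.73867224 0.15108046 0.19010459]
66 [247.10606061 143.22727273] [0.71561415 0.15499456 0.19010459]
10 [301.  177.5] [ 0.59949415 -0.02491104  0.19010459]
12 [314.33333333 199.75      ] [ 0.52524446 -0.06887035  0.19010459]
side [316 147]
8 [352.  103.5] [0.80619754 0.15318669 0.19010459]
29 [335.24137931 108.13793103] [0.74581053 0.1612966  0.19010459]
15 [346.8        106.26666667] [0.78327327 0.14973558 0.19010459]
127 [335.79527559 133.5984252 ] [0.67817751 0.05335266 0.19010459]
16 [306.0625 136.625 ] [0.59441279 0.08892281 0.19010459]
55 [325.36363636 156.69090909] [ 0.59760895 -0.0162953   0.19010459]
```

View pics/c3.png

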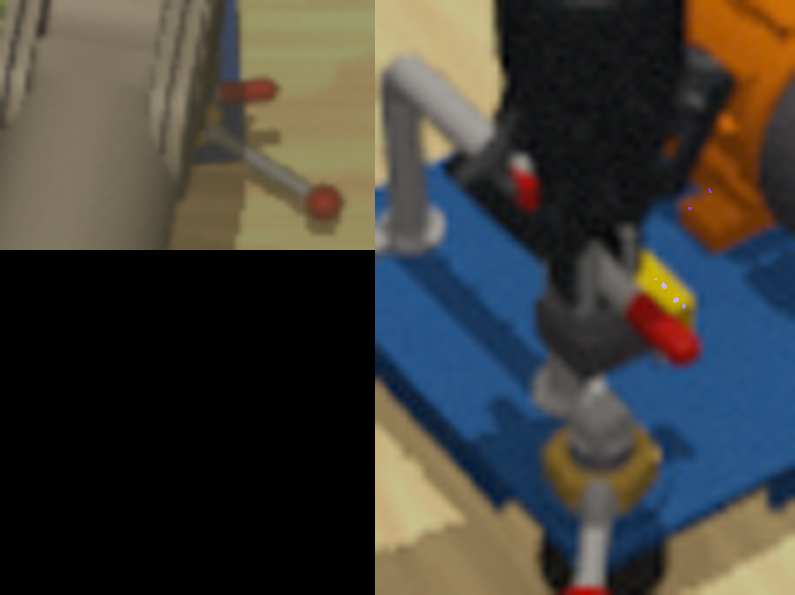

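Request:
jog_arm:
  deltas:
    - {"gripper":0,"offset":[-0.001,0.0007,0.008],"rotation":[0,0,-0.1]}
    - {"gripper":0,"offset":[0,0,0.012],"rotation":[0,0,0]}
    - {"gripper":0,"offset":[0,0,0.008],"rotation":[0,0,0]}
    - {"gripper":0,"offset":[0,0,0.004],"rotation":[0,0,0]}
    - {"gripper":0,"offset":[0,0,0.003],"rotation":[0,0,0]}
    - {"gripper":0,"offset":[0,0,0.003],"rotation":[0,0,0]}
    - {"gripper":0,"offset":[0,0,0.003],"rotation":[0,0,0]}
    - {"gripper":0,"offset":[0,0,0],"rotation":[0,0,0]}

```text
clock: 10.8
position: [0.5975, 0.0309, 0.142]
ee_rot: [0.684, 0.73, -0.0, -0.0]
ft_force: [0.2, -0.3, -3.0]
grip_width: 0.139
grasp_force: 59.2
```

Request:
jog_arm:
  deltas:
    - {"gripper":0,"offset":[0,0,0.003],"rotation":[0,0,0]}
    - {"gripper":0,"offset":[0,0,0.003],"rotation":[0,0,0]}
    - {"gripper":0,"offset":[0,0,0.003],"rotation":[0,0,0]}
    - {"gripper":0,"offset":[0,0,0],"rotation":[0,0,0]}

```text
clock: 11.2
position: [0.5974, 0.031, 0.1328]
ee_rot: [0.684, 0.73, -0.0, -0.0]
ft_force: [0.3, -0.3, -4.0]
grip_width: 0.138
grasp_force: 59.2
```

Request:
jog_arm:
  deltas:
    - {"gripper":0.4,"offset":[0,0,0],"rotation":[0,0,0]}
    - {"gripper":0.7,"offset":[0,0,0],"rotation":[0,0,0]}
    - {"gripper":0.7,"offset":[0,0,0],"rotation":[0,0,0]}
    - {"gripper":0.7,"offset":[0,0,0],"rotation":[0,0,0]}
    - {"gripper":0.7,"offset":[0,0,0],"rotation":[0,0,0]}
    - {"gripper":0.7,"offset":[0,0,-0.01],"rotation":[0,0,0]}
    - {"gripper":0.7,"offset":[0,0,-0.03],"rotation":[0,0,0]}
    - {"gripper":0.7,"offset":[0,0,-0.03],"rotation":[0,0,0]}
    - {"gripper":0.6,"offset":[0,0,-0.01],"rotation":[0,0,7.5]}
    - {"gripper":0.6,"offset":[0,0,0],"rotation":[0,0,7.5]}
    - {"gripper":0.6,"offset":[0,0,0],"rotation":[0,0,7.5]}
    - {"gripper":0.6,"offset":[0,0,0],"rotation":[0,0,7.5]}
    - {"gripper":0.6,"offset":[0,0,0],"rotation":[0,0,7.5]}
    - {"gripper":0.6,"offset":[0,0,0],"rotation":[0,0,0]}

```text
clock: 12.6
position: [0.5977, 0.031, 0.2139]
ee_rot: [0.882, 0.471, 0.0, 0.0]
ft_force: [-0.1, 0.2, -0.8]
grip_width: 0.601
grasp_force: 0.0
```

Run:
```python
from h import *
o=manip.get_obs();print(o["ft_force"],o["joint_pos"].round(2),o["grip_width"])
go([.531,-.068,.213],-33.9)
go([.531,-.068,.090],-33.9)
```

```text
[-0.13376408  0.24921712 -0.82000125] [-0.95  0.47  1.09  1.62 -0.43  1.32 -0.38] 0.6014761382429534
pos [0.5977 0.031  0.2139] tool y -33.85 clock 12.6 tilt [ 3.e-04 -3.e-04 -1.e+00]
offset [-0.1194 -0.0003  0.0009] rotz 0.05
pos [0.5977 0.031  0.2139] tool y -33.85 clock 12.6 tilt [ 3.e-04 -3.e-04 -1.e+00]
offset [-0.1194 -0.0003  0.1239] rotz 0.05
```

Request:
jog_arm:
  deltas:
    - {"gripper":0.6,"offset":[-0.04,0,0],"rotation":[0,0,0]}
    - {"gripper":0.6,"offset":[-0.04,0,0],"rotation":[0,0,0]}
    - {"gripper":0.6,"offset":[-0.039,0,0],"rotation":[0,0,0]}
    - {"gripper":0.6,"offset":[0,0,0.02],"rotation":[0,0,0]}
    - {"gripper":0.6,"offset":[0,0,0.03],"rotation":[0,0,0]}
    - {"gripper":0.6,"offset":[0,0,0.025],"rotation":[0,0,0]}
    - {"gripper":0.6,"offset":[0,0,0.02],"rotation":[0,0,0]}
    - {"gripper":0.6,"offset":[0,0,0.018],"rotation":[0,0,0]}
    - {"gripper":0.6,"offset":[0,0,0.01],"rotation":[0,0,0]}
    - {"gripper":0.6,"offset":[0,0,0],"rotation":[0,0,0]}

```text
clock: 13.6
position: [0.5311, -0.068, 0.0897]
ee_rot: [0.881, 0.472, -0.001, -0.0]
ft_force: [0.1, 0.3, 0.4]
grip_width: 0.599
grasp_force: 0.0
```

Run:
```python
from h import *
o=manip.get_obs();print(o["ft_force"],o["torque"])
t=imaging.camera("top");s=imaging.camera("side")
z=lambda im,x,y,w,h,k:cv2.resize(im[y:y+h,x:x+w],None,fx=k,fy=k,interpolation=cv2.INTER_CUBIC)
a=cv2.convertScaleAbs(z(t,255,150,75,70,5),alpha=1.3);b=z(s,275,115,65,85,6)
a=cv2.copyMakeBorder(a,0,b.shape[0]-a.shape[0],0,0,cv2.BORDER_CONSTANT)
cv2.imwrite("pics/c4.png",np.hstack([a,b]))
```

```text
[0.07615407 0.31559136 0.43456248] [ 0.00308748 -0.07566219 -0.02548858]
```

View pics/c4.png

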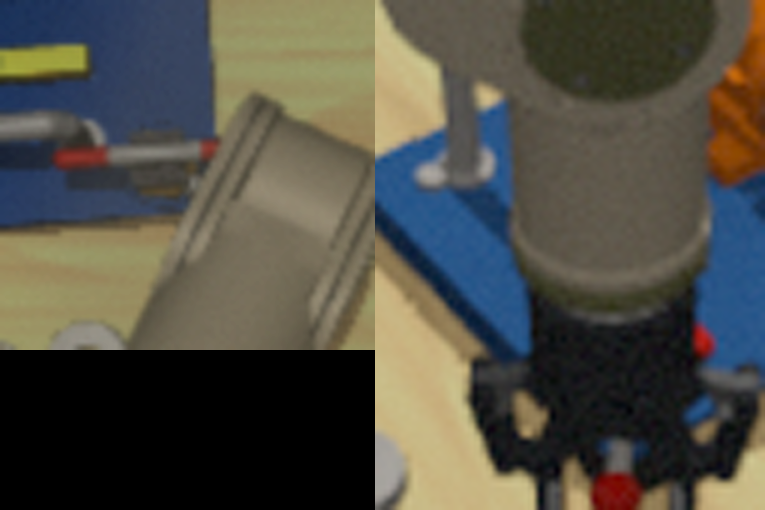

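Key seated with its bar on the near side of the leg (top view about (282,181)), and the ball sits between the fingers. Next I swing the lever.

Request:
jog_arm:
  deltas:
    - {"gripper":0.6,"offset":[0.0003,-0.0083,0],"rotation":[0,0,4]}
    - {"gripper":0.6,"offset":[0.0003,-0.0083,0],"rotation":[0,0,4]}
    - {"gripper":0.6,"offset":[0.0003,-0.0083,0],"rotation":[0,0,4]}
    - {"gripper":0.6,"offset":[0.0003,-0.0083,0],"rotation":[0,0,4]}
    - {"gripper":0.6,"offset":[0.0003,-0.0083,0],"rotation":[0,0,4]}
    - {"gripper":0.6,"offset":[0.0003,-0.0083,0],"rotation":[0,0,4]}
    - {"gripper":0.6,"offset":[0.0003,-0.0083,0],"rotation":[0,0,4]}
    - {"gripper":0.6,"offset":[0.0003,-0.0083,0],"rotation":[0,0,4]}
    - {"gripper":0.6,"offset":[0.0003,-0.0083,0],"rotation":[0,0,4]}
    - {"gripper":0.6,"offset":[0.0003,-0.0083,0],"rotation":[0,0,4]}

```text
clock: 14.7
position: [0.4839, -0.0024, 0.0913]
ee_rot: [0.99, 0.14, 0.001, -0.0]
ft_force: [-0.3, -1.9, 0.8]
grip_width: 0.596
grasp_force: 0.8
```

```bash
cat >> h.py <<'E'
def st(c=(.5975,.031)):
    o=manip.get_obs();R=Ro.from_quat(o["ee_rot"]).as_matrix();d=o["position"][:2]-c
    print("t",o["clock"],"r",np.hypot(*d).round(4),"tcp ang",np.degrees(np.arctan2(d[1],d[0])).round(1),"tooly",np.degrees(np.arctan2(R[1,1],R[0,1])).round(1),"Ftool",(R.T@o["ft_force"]).round(2),"torque",o["torque"].round(2),"j",o["joint_pos"].round(2),o["position"].round(4))
E
python3 -c "
from h import *
st()"
```

```text
t 14.7 r 0.1184 tcp ang -163.6 tooly -73.9 Ftool [-0.83  1.72 -0.82] torque [-0.4   0.11 -0.03] j [-1.18  0.43  1.29  2.04 -0.49  1.03 -0.94] [ 0.4839 -0.0024  0.0913]
```

Request:
jog_arm:
  deltas:
    - {"gripper":0.6,"offset":[0.0001,-0.0042,0],"rotation":[0,0,1.5]}
    - {"gripper":0.6,"offset":[0.0001,-0.0042,0],"rotation":[0,0,1.5]}

```text
clock: 14.9
position: [0.4819, 0.0059, 0.0912]
ee_rot: [0.993, 0.115, 0.001, -0.0]
ft_force: [-1.6, -1.7, -0.3]
grip_width: 0.602
grasp_force: 0.8
```

```bash
python3 -c "
from h import *
st()"
```

```text
t 14.9 r 0.1183 tcp ang -167.7 tooly -76.7 Ftool [-1.95  1.28  0.33] torque [-0.37  0.13 -0.07] j [-1.21  0.43  1.3   2.05 -0.48  1.03 -1.01] [0.4819 0.0059 0.0912]
```

Request:
jog_arm:
  deltas:
    - {"gripper":0.6,"offset":[0.0002,-0.0042,0],"rotation":[0,0,1]}
    - {"gripper":0.6,"offset":[0.0003,-0.0042,0],"rotation":[0,0,1]}
    - {"gripper":0.6,"offset":[0.0004,-0.0042,0],"rotation":[0,0,1]}

```text
clock: 15.2
position: [0.4798, 0.0185, 0.0906]
ee_rot: [0.996, 0.089, 0.0, -0.0]
ft_force: [-0.3, -1.7, 0.2]
grip_width: 0.603
grasp_force: 0.7
```

```bash
python3 -c "
from h import *
st()"
```

```text
t 15.2 r 0.1184 tcp ang -174.0 tooly -79.8 Ftool [-0.57  1.6  -0.19] torque [-0.37  0.15 -0.03] j [-1.24  0.42  1.3   2.05 -0.48  1.03 -1.09] [0.4798 0.0185 0.0906]
```

Request:
jog_arm:
  deltas:
    - {"gripper":0.6,"offset":[0.0005,-0.0042,0],"rotation":[0,0,1.5]}
    - {"gripper":0.6,"offset":[0.0005,-0.0042,0],"rotation":[0,0,1.5]}
    - {"gripper":0.6,"offset":[0.0005,-0.0042,0],"rotation":[0,0,1.5]}

```text
clock: 15.5
position: [0.4792, 0.0313, 0.0904]
ee_rot: [0.999, 0.05, 0.0, -0.0]
ft_force: [-1.3, -1.0, 0.5]
grip_width: 0.6
grasp_force: 0.7
```

```bash
python3 -c "
from h import *
st()"
```

```text
t 15.5 r 0.1183 tcp ang 179.9 tooly -84.3 Ftool [-1.42  0.84 -0.47] torque [-0.37  0.22 -0.01] j [-1.26  0.43  1.31  2.05 -0.49  1.03 -1.19] [0.4792 0.0313 0.0904]
```

Request:
jog_arm:
  deltas:
    - {"gripper":0.6,"offset":[0.0004,-0.0042,0],"rotation":[0,0,2]}
    - {"gripper":0.6,"offset":[0.0004,-0.0042,0],"rotation":[0,0,2]}

```text
clock: 15.7
position: [0.4794, 0.0398, 0.0904]
ee_rot: [1.0, 0.015, 0.0, -0.0]
ft_force: [-0.4, -1.1, 0.0]
grip_width: 0.6
grasp_force: 0.7
```

```bash
python3 -c "
from h import *
st()"
```

```text
t 15.7 r 0.1184 tcp ang 175.8 tooly -88.3 Ftool [-0.48  1.13 -0.01] torque [-0.26 -0.04 -0.01] j [-1.28  0.44  1.31  2.05 -0.5   1.03 -1.27] [0.4794 0.0398 0.0904]
```

Request:
jog_arm:
  deltas:
    - {"gripper":0.6,"offset":[0.0003,-0.0042,0],"rotation":[0,0,2]}
    - {"gripper":0.6,"offset":[0.0003,-0.0042,0],"rotation":[0,0,2]}

```text
clock: 15.9
position: [0.4804, 0.0471, 0.0906]
ee_rot: [1.0, -0.021, 0.001, 0.001]
ft_force: [2.4, -7.3, -0.2]
grip_width: 0.599
grasp_force: 3.4
```

```bash
python3 -c "
from h import *
st()"
```

```text
t 15.9 r 0.1183 tcp ang 172.2 tooly -92.4 Ftool [2.67 7.18 0.17] torque [-1.38 -0.5   0.1 ] j [-1.3   0.44  1.31  2.05 -0.5   1.03 -1.35] [0.4804 0.0471 0.0906]
```

Request:
jog_arm:
  deltas:
    - {"gripper":0.6,"offset":[0.0002,-0.003,0],"rotation":[0,0,1.5]}
    - {"gripper":0.6,"offset":[0.0002,-0.003,0],"rotation":[0,0,1.5]}
    - {"gripper":0.6,"offset":[0,0,0],"rotation":[0,0,0]}

```text
clock: 16.2
position: [0.4813, 0.0531, 0.0906]
ee_rot: [0.999, -0.046, 0.001, 0.001]
ft_force: [1.2, -5.3, -0.8]
grip_width: 0.599
grasp_force: 2.6
```

```bash
python3 -c "
from h import *
st()"
```

```text
t 16.2 r 0.1183 tcp ang 169.2 tooly -95.3 Ftool [1.67 5.16 0.85] torque [-1.02 -0.51  0.05] j [-1.31  0.45  1.31  2.04 -0.51  1.04 -1.4 ] [0.4813 0.0531 0.0906]
```

Request:
jog_arm:
  deltas:
    - {"gripper":0.6,"offset":[0.0002,-0.003,0],"rotation":[0,0,1.5]}
    - {"gripper":0.6,"offset":[0.0002,-0.003,0],"rotation":[0,0,1.5]}
    - {"gripper":0.6,"offset":[0,0,0],"rotation":[0,0,0]}

```text
clock: 16.5
position: [0.4824, 0.0589, 0.0907]
ee_rot: [0.997, -0.073, 0.001, 0.001]
ft_force: [2.9, -6.6, -1.6]
grip_width: 0.6
grasp_force: 2.6
```

```bash
python3 -c "
from h import *
st()"
```

```text
t 16.5 r 0.1184 tcp ang 166.4 tooly -98.3 Ftool [3.8  6.11 1.63] torque [-1.09 -0.6   0.13] j [-1.31  0.46  1.32  2.04 -0.52  1.04 -1.46] [0.4824 0.0589 0.0907]
```

Request:
jog_arm:
  deltas:
    - {"gripper":0.6,"offset":[0.0004,-0.003,0],"rotation":[0,0,0]}
    - {"gripper":0.6,"offset":[0.0005,-0.003,0],"rotation":[0,0,0]}
    - {"gripper":0.6,"offset":[0,0,0],"rotation":[0,0,0]}

```text
clock: 16.8
position: [0.4827, 0.0646, 0.0902]
ee_rot: [0.997, -0.072, -0.001, 0.001]
ft_force: [-2.3, -6.4, 1.6]
grip_width: 0.603
grasp_force: 3.1
```

```bash
python3 -c "
from h import *
st()"
```

```text
t 16.8 r 0.1196 tcp ang 163.7 tooly -98.3 Ftool [-1.4   6.64 -1.59] torque [-1.23  0.54  0.02] j [-1.32  0.47  1.31  2.03 -0.53  1.04 -1.47] [0.4827 0.0646 0.0902]
```

Request:
jog_arm:
  deltas:
    - {"gripper":0.6,"offset":[0.0007,-0.003,0],"rotation":[0,0,0.5]}
    - {"gripper":0.6,"offset":[0.0008,-0.003,0],"rotation":[0,0,0.5]}
    - {"gripper":0.6,"offset":[0,0,0],"rotation":[0,0,0]}

```text
clock: 17.1
position: [0.4843, 0.0701, 0.0899]
ee_rot: [0.997, -0.081, -0.001, 0.001]
ft_force: [-5.2, -5.5, 1.7]
grip_width: 0.595
grasp_force: 3.6
```

```bash
python3 -c "
from h import *
st()"
```

```text
t 17.1 r 0.1197 tcp ang 160.9 tooly -99.3 Ftool [-4.29  6.26 -1.64] torque [-1.37  1.16 -0.09] j [-1.32  0.48  1.3   2.03 -0.54  1.05 -1.49] [0.4843 0.0701 0.0899]
```

Request:
jog_arm:
  deltas:
    - {"gripper":0.6,"offset":[0.0003,-0.003,0],"rotation":[0,0,1]}
    - {"gripper":0.6,"offset":[0,-0.002,0],"rotation":[0,0,0]}
    - {"gripper":0.6,"offset":[0,0,0],"rotation":[0,0,0]}

```text
clock: 17.4
position: [0.4853, 0.0745, 0.0898]
ee_rot: [0.996, -0.09, -0.001, 0.001]
ft_force: [-7.3, -7.8, 2.3]
grip_width: 0.599
grasp_force: 4.5
```

```bash
python3 -c "
from h import *
st()"
```

```text
t 17.4 r 0.1203 tcp ang 158.8 tooly -100.3 Ftool [-5.81  9.04 -2.31] torque [-1.64  1.24 -0.04] j [-1.32  0.49  1.3   2.02 -0.54  1.05 -1.51] [0.4853 0.0745 0.0898]
```

Request:
jog_arm:
  deltas:
    - {"gripper":0.6,"offset":[-0.0005,-0.001,0],"rotation":[0,0,0]}
    - {"gripper":0.6,"offset":[-0.0005,-0.001,0],"rotation":[0,0,0]}
    - {"gripper":0.6,"offset":[0,0,0],"rotation":[0,0,0]}

```text
clock: 17.7
position: [0.4855, 0.0762, 0.0902]
ee_rot: [0.996, -0.09, -0.0, 0.001]
ft_force: [-2.1, -8.9, 0.9]
grip_width: 0.603
grasp_force: 5.1
```

```bash
cat >> h.py <<'E'
def tq(c=(.5975,.031)):
    o=manip.get_obs();R=Ro.from_quat(o["ee_rot"]).as_matrix()
    b=o["position"]+R[:,1]*.0125;d=b[:2]-c;th=np.arctan2(d[1],d[0]);t=np.array([np.sin(th),-np.cos(th)])
    print("ball",np.degrees(th).round(2),"Ftan",(-o["ft_force"][:2]@t).round(2),"F",o["ft_force"].round(2),"clock",o["clock"],"j3",o["joint_pos"][2].round(3))
E
python3 -c "
from h import *
tq()"
```

```text
ball 163.93 Ftan 9.12 F [-2.14 -8.87  0.94] clock 17.7 j3 1.305
```

Request:
jog_arm:
  deltas:
    - {"gripper":0.6,"offset":[0,-0.001,0],"rotation":[0,0,0]}
    - {"gripper":0.6,"offset":[0,-0.001,0],"rotation":[0,0,0]}
    - {"gripper":0.6,"offset":[0,0,0],"rotation":[0,0,0]}

```text
clock: 18.0
position: [0.4858, 0.078, 0.0901]
ee_rot: [0.996, -0.09, -0.001, 0.001]
ft_force: [-2.5, -10.0, -0.5]
grip_width: 0.599
grasp_force: 5.4
```

```bash
python3 -c "
from h import *
tq()"
```

```text
ball 163.07 Ftan 10.28 F [-2.55 -9.97 -0.52] clock 18.0 j3 1.304
```

Request:
jog_arm:
  deltas:
    - {"gripper":0.6,"offset":[0,-0.001,0],"rotation":[0,0,0]}
    - {"gripper":0.6,"offset":[0,-0.001,0],"rotation":[0,0,0]}
    - {"gripper":0.6,"offset":[0,0,0],"rotation":[0,0,0]}

```text
clock: 18.3
position: [0.4861, 0.0798, 0.0901]
ee_rot: [0.996, -0.09, -0.001, 0.002]
ft_force: [-2.9, -10.8, 0.3]
grip_width: 0.601
grasp_force: 5.7
```

```bash
python3 -c "
from h import *
tq()"
```

```text
ball 162.21 Ftan 11.13 F [ -2.9  -10.76   0.35] clock 18.3 j3 1.302
```

Request:
jog_arm:
  deltas:
    - {"gripper":0.6,"offset":[0,-0.001,0],"rotation":[0,0,0]}
    - {"gripper":0.6,"offset":[0,-0.001,0],"rotation":[0,0,0]}
    - {"gripper":0.6,"offset":[0,0,0],"rotation":[0,0,0]}

```text
clock: 18.6
position: [0.4865, 0.0816, 0.0901]
ee_rot: [0.996, -0.09, -0.001, 0.002]
ft_force: [-3.6, -11.8, 0.0]
grip_width: 0.605
grasp_force: 6.0
```

```bash
python3 -c "
from h import *
tq()"
```

```text
ball 161.34 Ftan 12.3 F [ -3.58 -11.77   0.02] clock 18.6 j3 1.301
```

Request:
jog_arm:
  deltas:
    - {"gripper":0.6,"offset":[0,-0.001,0],"rotation":[0,0,0]}
    - {"gripper":0.6,"offset":[0,0,0],"rotation":[0,0,0]}
    - {"gripper":0.6,"offset":[0,0,0],"rotation":[0,0,0]}

```text
clock: 18.9
position: [0.4867, 0.0824, 0.0901]
ee_rot: [0.996, -0.091, -0.0, 0.002]
ft_force: [-4.0, -12.1, 0.5]
grip_width: 0.601
grasp_force: 6.2
```

Run:
```python
from h import *
tq()
t=imaging.camera("top");s=imaging.camera("side")
z=lambda im,x,y,w,h,k:cv2.resize(im[y:y+h,x:x+w],None,fx=k,fy=k,interpolation=cv2.INTER_CUBIC)
a=cv2.convertScaleAbs(z(t,245,150,75,70,5),alpha=1.3);b=z(s,275,115,65,85,6)
a=cv2.copyMakeBorder(a,0,b.shape[0]-a.shape[0],0,0,cv2.BORDER_CONSTANT)
cv2.imwrite("pics/c5.png",np.hstack([a,b]))
```

```text
ball 160.93 Ftan 12.71 F [ -3.98 -12.07   0.54] clock 18.9 j3 1.3
```

View pics/c5.png

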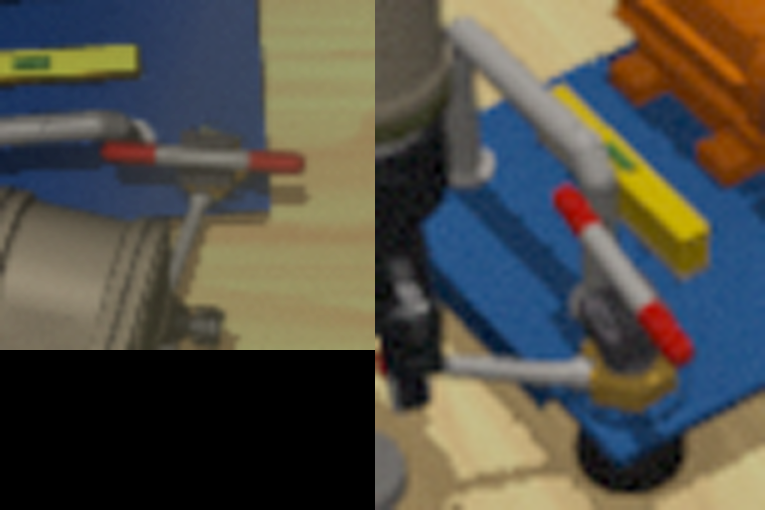

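Bar is against the near side of the leg, with tips at top (265,180) and (305,182). The nut is at about 12.7 N at the ball. Now I back off and rise.

Request:
jog_arm:
  deltas:
    - {"gripper":0.6,"offset":[0,0.006,0],"rotation":[0,0,0]}
    - {"gripper":0.6,"offset":[0,0.006,0],"rotation":[0,0,0]}
    - {"gripper":0.6,"offset":[0,0,-0.02],"rotation":[0,0,0]}
    - {"gripper":0.6,"offset":[0,0,-0.04],"rotation":[0,0,0]}
    - {"gripper":0.6,"offset":[0,0,-0.04],"rotation":[0,0,0]}
    - {"gripper":0.7,"offset":[0,0,-0.03],"rotation":[0,0,0]}
    - {"gripper":0.7,"offset":[0,0,0],"rotation":[0,0,-8.1]}
    - {"gripper":0.7,"offset":[0,0,0],"rotation":[0,0,-8.1]}
    - {"gripper":0.7,"offset":[0,0,0],"rotation":[0,0,-8.1]}
    - {"gripper":0.7,"offset":[0,0,0],"rotation":[0,0,-8.1]}
    - {"gripper":0.7,"offset":[0,0,0],"rotation":[0,0,-8.1]}
    - {"gripper":0.7,"offset":[0,0,0],"rotation":[0,0,-8.1]}
    - {"gripper":0.7,"offset":[0,0,0],"rotation":[0,0,-8.1]}
    - {"gripper":0.7,"offset":[0,0,0],"rotation":[0,0,-8.1]}
    - {"gripper":0.7,"offset":[0,0,0],"rotation":[0,0,-8.1]}
    - {"gripper":0.7,"offset":[0,0,0],"rotation":[0,0,-8.1]}
    - {"gripper":0.7,"offset":[0,0,0],"rotation":[0,0,-8.1]}
    - {"gripper":0.7,"offset":[0,0,0],"rotation":[0,0,-8.1]}

```text
clock: 20.8
position: [0.4854, 0.0737, 0.2205]
ee_rot: [0.724, 0.69, 0.001, -0.0]
ft_force: [0.6, 0.9, -0.6]
grip_width: 0.699
grasp_force: 0.0
```

Run:
```python
from h import *
t=sum(imaging.camera("top").astype(float) for i in range(3))/3;s=sum(imaging.camera("side").astype(float) for i in range(3))/3
for n,im,b in(("top",t,(255,160,60,35)),("side",s,(295,135,50,45))):
    for a,c in red(n,im,b): print(n,a,c,at(n,*c,.138))
o=manip.get_obs();print(o["joint_pos"].round(2))
go([.5975,.031,.222],-2.6)
go([.5975,.031,.1325],-2.6)
```

```text
top 29 [270.34482759 180.03448276] [0.59776256 0.08295557 0.138     ]
top 23 [299.7826087  182.08695652] [ 0.59015688 -0.01860238  0.138     ]
side 63 [334.80952381 139.23809524] [0.69546686 0.08331502 0.138     ]
side 32 [307.78125 149.15625] [0.59833635 0.08837706 0.138     ]
side 51 [322.70588235 170.23529412] [ 0.58962529 -0.01481563  0.138     ]
[-1.4   0.03  1.21  1.88 -0.03  1.25 -0.24]
pos [0.4853 0.0735 0.2204] tool y -3.22 clock 21.1 tilt [ 1.e-04  4.e-04 -1.e+00]
offset [-0.0361  0.1144 -0.0016] rotz -0.62
pos [0.4853 0.0735 0.2204] tool y -3.22 clock 21.1 tilt [ 1.e-04  4.e-04 -1.e+00]
offset [-0.0361  0.1144  0.0879] rotz -0.62
```

Request:
jog_arm:
  deltas:
    - {"gripper":0.7,"offset":[-0.0118,0.0373,0],"rotation":[0,0,0]}
    - {"gripper":0.7,"offset":[-0.0118,0.0373,0],"rotation":[0,0,0]}
    - {"gripper":0.7,"offset":[-0.0118,0.0376,0],"rotation":[0,0,1.2]}
    - {"gripper":0.7,"offset":[0,0,0.025],"rotation":[0,0,0]}
    - {"gripper":0.7,"offset":[0,0,0.03],"rotation":[0,0,0]}
    - {"gripper":0.7,"offset":[0,0,0.02],"rotation":[0,0,0]}
    - {"gripper":0.7,"offset":[0,0,0.012],"rotation":[0,0,0]}
    - {"gripper":0.7,"offset":[0,0,0],"rotation":[0,0,0]}

```text
clock: 21.9
position: [0.5776, 0.0379, 0.1333]
ee_rot: [0.734, 0.679, -0.002, -0.002]
ft_force: [-0.2, -0.1, -0.4]
grip_width: 0.701
grasp_force: 0.0
```

Run:
```python
from h import *
o=manip.get_obs();print(o["ft_force"])
go([.5955,.032,.1325],-4.4)
```

```text
[-0.17079123 -0.07418768 -0.39211437]
pos [0.5776 0.0379 0.1333] tool y -4.48 clock 21.9 tilt [-5.3e-03 -7.0e-04 -1.0e+00]
offset [-0.0045  0.0184  0.0007] rotz -0.08
```

Request:
jog_arm:
  deltas:
    - {"gripper":0.7,"offset":[-0.002,0.009,0],"rotation":[0,0,0]}
    - {"gripper":0.7,"offset":[-0.0025,0.0094,0],"rotation":[0,0,0]}
    - {"gripper":0.7,"offset":[0,0,0],"rotation":[0,0,0]}

```text
clock: 22.2
position: [0.598, 0.0312, 0.1355]
ee_rot: [0.734, 0.679, -0.001, -0.0]
ft_force: [-0.8, -0.1, 0.3]
grip_width: 0.703
grasp_force: 0.0
```

Request:
jog_arm:
  deltas:
    - {"gripper":0.4,"offset":[0,0,0],"rotation":[0,0,0]}
    - {"gripper":0.2,"offset":[0,0,0],"rotation":[0,0,0]}
    - {"gripper":0.1,"offset":[0,0,0],"rotation":[0,0,0]}
    - {"gripper":0,"offset":[0,0,0],"rotation":[0,0,0]}
    - {"gripper":0,"offset":[0,0,0],"rotation":[0,0,0]}
    - {"gripper":0,"offset":[0,0,0],"rotation":[0,0,0]}
  newtons: 50

```text
clock: 22.8
position: [0.5953, 0.0319, 0.1346]
ee_rot: [0.734, 0.679, -0.002, -0.002]
ft_force: [-7.2, -0.1, 6.0]
grip_width: 0.144
grasp_force: 48.7
```

Request:
jog_arm:
  deltas:
    - {"gripper":0,"offset":[0,-0.001,-0.002],"rotation":[0,0,0]}
    - {"gripper":0,"offset":[0,0,-0.004],"rotation":[0,0,0]}
    - {"gripper":0,"offset":[0,0,-0.005],"rotation":[0,0,0]}

```text
clock: 23.1
position: [0.5945, 0.0323, 0.1444]
ee_rot: [0.734, 0.679, -0.002, -0.002]
ft_force: [-0.7, 0.9, -4.7]
grip_width: 0.142
grasp_force: 50.3
```

Request:
jog_arm:
  deltas:
    - {"gripper":0,"offset":[0,0,-0.015],"rotation":[0,0,0]}
    - {"gripper":0,"offset":[0,0,-0.02],"rotation":[0,0,0]}
    - {"gripper":0,"offset":[0,0,-0.015],"rotation":[0,0,0]}
    - {"gripper":0,"offset":[0,0,0],"rotation":[0,0,0]}

```text
clock: 23.5
position: [0.5967, 0.0317, 0.1984]
ee_rot: [0.734, 0.679, 0.001, -0.0]
ft_force: [0.4, -0.5, -4.3]
grip_width: 0.14
grasp_force: 50.3
```

Run:
```python
from h import *
o=manip.get_obs();print(o["ft_force"],o["joint_pos"].round(2))
go([.513,-.405,.195],-85.6)
```

```text
[ 0.44437198 -0.53088452 -4.25911505] [-0.95  0.48  1.09  1.64 -0.44  1.29  0.14]
pos [0.5967 0.0317 0.1984] tool y -4.43 clock 23.5 tilt [ 8.e-04  1.e-03 -1.e+00]
offset [-0.4419 -0.0497  0.0029] rotz 81.17
```

Request:
jog_arm:
  deltas:
    - {"gripper":0,"offset":[-0.034,-0.0038,0],"rotation":[0,0,0]}
    - {"gripper":0,"offset":[-0.034,-0.0038,0],"rotation":[0,0,0]}
    - {"gripper":0,"offset":[-0.034,-0.0038,0],"rotation":[0,0,0]}
    - {"gripper":0,"offset":[-0.034,-0.0038,0],"rotation":[0,0,0]}
    - {"gripper":0,"offset":[-0.034,-0.0038,0],"rotation":[0,0,0]}
    - {"gripper":0,"offset":[-0.034,-0.0038,0],"rotation":[0,0,0]}
    - {"gripper":0,"offset":[-0.034,-0.0038,0],"rotation":[0,0,0]}
    - {"gripper":0,"offset":[-0.034,-0.0038,0],"rotation":[0,0,0]}
    - {"gripper":0,"offset":[-0.034,-0.0038,0],"rotation":[0,0,0]}
    - {"gripper":0,"offset":[-0.034,-0.0038,0],"rotation":[0,0,0]}
    - {"gripper":0,"offset":[-0.034,-0.0038,0],"rotation":[0,0,0]}
    - {"gripper":0,"offset":[-0.034,-0.0038,0],"rotation":[0,0,0]}
    - {"gripper":0,"offset":[-0.034,-0.0038,0],"rotation":[0,0,0]}
    - {"gripper":0,"offset":[0,0,0],"rotation":[0,0,0]}

```text
clock: 24.9
position: [0.5084, -0.4103, 0.1956]
ee_rot: [0.736, 0.677, -0.003, -0.001]
ft_force: [-0.5, -0.3, -4.0]
grip_width: 0.143
grasp_force: 50.0
```

Run:
```python
from h import *
o=manip.get_obs();print(o["ft_force"],o["joint_pos"].round(2))
go([.513,-.405,.195],-85.6)
```

```text
[-0.50774553 -0.2903368  -3.97407138] [-0.09  0.61  1.02  1.48 -0.52  1.35  0.89]
pos [ 0.5084 -0.4103  0.1956] tool y -4.84 clock 24.9 tilt [-0.0049 -0.0027 -1.    ]
offset [0.0057 0.0042 0.0005] rotz 80.76
```

Request:
jog_arm:
  deltas:
    - {"gripper":0,"offset":[0.0057,0.0042,0],"rotation":[0,0,0]}
    - {"gripper":0,"offset":[0,0,0],"rotation":[0,0,8.1]}
    - {"gripper":0,"offset":[0,0,0],"rotation":[0,0,8.1]}
    - {"gripper":0,"offset":[0,0,0],"rotation":[0,0,8.1]}
    - {"gripper":0,"offset":[0,0,0],"rotation":[0,0,8.1]}
    - {"gripper":0,"offset":[0,0,0],"rotation":[0,0,8.1]}
    - {"gripper":0,"offset":[0,0,0],"rotation":[0,0,8.1]}
    - {"gripper":0,"offset":[0,0,0],"rotation":[0,0,8.1]}
    - {"gripper":0,"offset":[0,0,0],"rotation":[0,0,8.1]}
    - {"gripper":0,"offset":[0,0,0],"rotation":[0,0,8.1]}
    - {"gripper":0,"offset":[0,0,0],"rotation":[0,0,8.1]}
    - {"gripper":0,"offset":[0,0,0],"rotation":[0,0,0]}

```text
clock: 26.1
position: [0.5182, -0.3975, 0.1951]
ee_rot: [0.999, 0.04, -0.002, -0.001]
ft_force: [0.0, 1.2, -3.5]
grip_width: 0.143
grasp_force: 50.1
```

Run:
```python
from h import *
o=manip.get_obs();print(o["ft_force"],o["joint_pos"].round(2))
go([.513,-.405,.050],-85.6)
t=imaging.camera("top");s=imaging.camera("side")
z=lambda im,x,y,w,h,k:cv2.resize(im[y:y+h,x:x+w],None,fx=k,fy=k,interpolation=cv2.INTER_CUBIC)
cv2.imwrite("pics/c6.png",np.hstack([z(s,330,220,90,100,4),z(t,245,150,85,100,4)]))
```

```text
[ 0.03130038  1.15277135 -3.48346875] [-0.21  0.77  1.28  1.49 -0.74  1.43 -0.4 ]
pos [ 0.5182 -0.3975  0.1951] tool y -85.39 clock 26.1 tilt [-0.0035  0.001  -1.    ]
offset [-0.0053  0.0072  0.1451] rotz 0.21
```

View pics/c6.png

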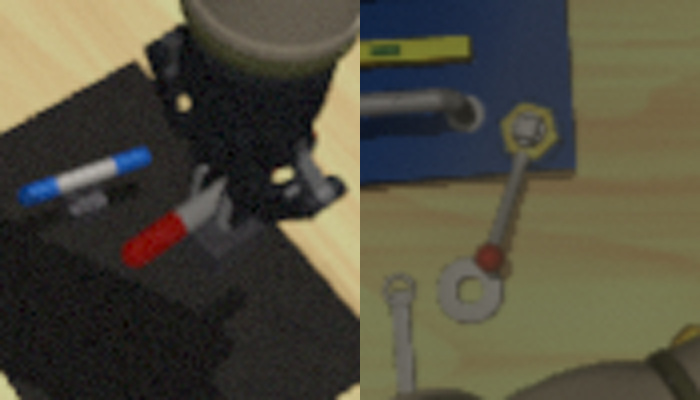

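Request:
jog_arm:
  deltas:
    - {"gripper":0,"offset":[-0.0053,0.0072,0.025],"rotation":[0,0,0]}
    - {"gripper":0,"offset":[0,0,0.035],"rotation":[0,0,0]}
    - {"gripper":0,"offset":[0,0,0.035],"rotation":[0,0,0]}
    - {"gripper":0,"offset":[0,0,0.025],"rotation":[0,0,0]}
    - {"gripper":0,"offset":[0,0,0.015],"rotation":[0,0,0]}
    - {"gripper":0,"offset":[0,0,0.008],"rotation":[0,0,0]}
    - {"gripper":0,"offset":[0,0,0.002],"rotation":[0,0,0]}
    - {"gripper":0,"offset":[0,0,0.002],"rotation":[0,0,0]}
    - {"gripper":0,"offset":[0,0,0],"rotation":[0,0,0]}

```text
clock: 27.1
position: [0.5119, -0.4076, 0.0496]
ee_rot: [0.999, 0.04, -0.001, 0.0]
ft_force: [0.4, -0.2, -2.5]
grip_width: 0.138
grasp_force: 50.1
```

Request:
jog_arm:
  deltas:
    - {"gripper":0,"offset":[0,0,0.0015],"rotation":[0,0,0]}
    - {"gripper":0,"offset":[0,0,0.001],"rotation":[0,0,0]}
    - {"gripper":0,"offset":[0,0,0.001],"rotation":[0,0,0]}
    - {"gripper":0,"offset":[0,0,0],"rotation":[0,0,0]}

```text
clock: 27.5
position: [0.5118, -0.4085, 0.0471]
ee_rot: [0.999, 0.04, -0.001, 0.001]
ft_force: [-1.5, -0.1, 7.9]
grip_width: 0.142
grasp_force: 50.8
```

Touched down. Opening and rising straight up.

Request:
jog_arm:
  deltas:
    - {"gripper":0.3,"offset":[0,0,-0.0005],"rotation":[0,0,0]}
    - {"gripper":0.7,"offset":[0,0,0],"rotation":[0,0,0]}
    - {"gripper":0.7,"offset":[0,0,0],"rotation":[0,0,0]}
    - {"gripper":0.7,"offset":[0,0,0],"rotation":[0,0,0]}
    - {"gripper":0.7,"offset":[0,0,0],"rotation":[0,0,0]}
    - {"gripper":0.7,"offset":[0,0,-0.01],"rotation":[0,0,0]}
    - {"gripper":0.7,"offset":[0,0,-0.03],"rotation":[0,0,0]}
    - {"gripper":0.7,"offset":[0,0,-0.04],"rotation":[0,0,0]}
    - {"gripper":0.7,"offset":[0,0,-0.04],"rotation":[0,0,0]}
    - {"gripper":0.7,"offset":[0,0,-0.04],"rotation":[0,0,0]}
    - {"gripper":0.7,"offset":[0,0,0],"rotation":[0,0,0]}
    - {"gripper":0.7,"offset":[0,0,0],"rotation":[0,0,0]}

```text
clock: 28.7
position: [0.5122, -0.4076, 0.2071]
ee_rot: [0.999, 0.04, -0.001, 0.0]
ft_force: [0.4, 0.3, -0.4]
grip_width: 0.7
grasp_force: 0.0
```

Run:
```python
from h import *
s=imaging.camera("side");cv2.imwrite("pics/c7.png",cv2.resize(s[100:340,190:440],None,fx=2.4,fy=2.4,interpolation=cv2.INTER_CUBIC))
```

```text
(no output)
```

View pics/c7.png

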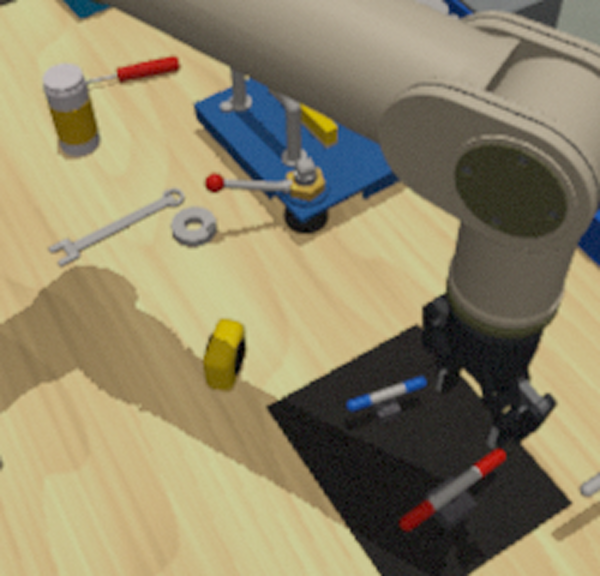

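The red-tipped key stands upright on the mat, in the crop at (455,490). Everything else is in place and the arm is clear, so I'm handing in.

```bash
python3 -c "
from h import *
print(workorder.hand_in())"
```

```text
the job is handed in; nothing more can be done
None
```

The job is handed in, with no verdict returned: the lever nut was tightened to about 12.7 N at the ball with the key held against the handle leg, and the red-tipped key stands upright on the mat with nothing else visibly moved.

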